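# Close a sample canister in the ratchet capping press

### The arm

A 6-joint arm with a two-finger parallel gripper is mounted at the origin on a cart in front of the work surface, level with it; the furniture and walls round the work are solid. World frame = base frame: x ahead of the robot, y to its left, z up, the work surface at z = 0. Lengths are in m, angles in rad, forces in N, time in s.
With the tool pointing down it reaches from about 0.375 to 0.9 m from the base axis. Payload 3.1 kg.
Tool frame: the origin (TCP) lies midway between the tips of the shut fingers; the grasp point (between the pads) lies robot.grip_depth behind it (robot.grip_depth is the distance from the TCP to the grasp point, in m); z points along the fingers, y is the line along which they close (so a half turn about z gives the same grasp; the last joint's range is limited). The gripper opens to 87 mm and grips with 3 to 60 N. Pads are 19 mm wide; open, the fingers measure 117 mm over their backs; the gripper's body (75 mm by 190 mm) begins 51 mm behind the grasp point.
Start: joints at [1.075, 0.527, 1.433, -0, 1.181, -0.178], TCP at [0.195, 0.594, 0.223] pointing down, gripper open.
Joint ranges: [-3.08, 3.08], [-0.75, 2.2], [0.22, 2.44], [-1.43, 4.57], [0, 2.65], [-2.85, 2.85]. Speed limits (rad/s): [2.79, 2.79, 3.14, 3.14, 3.14, 3.14].

### API

Orientations are given as a unit quaternion [x, y, z, w].
In Python, from rig import robot gives the robot as it stands.
- The arm moves only by the tool drive_effector, called after "Call:" by a JSON object that holds its "api" and its "payload", one argument or row to a line. Schema: {"type":"object","properties":{"motion":{"type":"array","items":{"type":"number"},"minItems":4,"maxItems":80},"finger_gap":{"type":"number"},"clamp_n":{"type":"number"},"only":{"type":"string"},"quiet":{"type":"boolean"},"lines":{"type":"string"}},"required":["motion"],"additionalProperties":false}. motion is one flat list of numbers that holds 1 to 20 rows one after another, with no inner brackets; each row has 4 numbers: dx, dy, dz in m, then a turn about the tool's z in rad; each row shifts and turns the commanded pose from where the row before left it, along the tool's axes as they then stand; what a row does not reach is not made up. A row lasts 1/12 s, in which the tool goes at most 0.0417 m and 0.125 rad, less where a joint would pass 70% of its speed; a pose out of reach is approached as far as the arm can. finger_gap is the finger opening in m, set as the call begins (left out keeps the last). The fingers move at their own pace and stop on an object; clamp_n is the grip in N (left out, the last holds). Time passes only in rows, so rows that do not move let the fingers close. The tool returns the time, the measured TCP pose, the force, the opening and the grip force at its end. only (a regular expression) keeps the lines of the reply that match it, lines (a string "A,B") keeps lines A to B, and quiet returns only ok. Input that does not fit is refused with a message, and nothing moves.
- robot.get_obs(): the state, without advancing time (a new reading comes with each control period).
- robot.camera(name): name is "scene" or "top" or "wrist"; returns a dict with "img" (420x560x3 uint8, red, green, blue), "fx", "fy", "cx", "cy" (pixels), "xyz" and "attitude" of the camera in the world. Camera axes: x right, y down, z forward; pixel columns grow to the right and rows downward; lengths in m; the calibration is good to about 2 mm. A picture is of the moment at which its call begins. There is no depth.
- robot.hand_in(): hands the job in; it is judged then, once.
The state is a dict: "time": time; "q": joint angles; "joint_velocities": joint speeds; "joint_torque": joint torques, N m; "position": TCP position; "tool_rot": TCP orientation; "ft_force": force on the tool from outside, world axes, zero at the start; "moment": the same for the moment, N m; "grip_width": finger opening in m; "grip_force": force on a finger pad.
Only numpy, scipy, OpenCV 4.12 (cv2) and the standard library are available. Lean on these libraries where they do the work, as an engineer would, in place of code of your own. Each camera call takes 0.05 s, during which the arm holds its last target. There are 200 camera calls.

### The job

Close the canister in the bench press: lay the loose handle in the open channel of the press's ratchet head and let go of it. Then take it again by its upright knob and swing it back and forth, notch by notch, until the press has pushed the lid fully home on the canister's rim; leave the handle in the channel and let it go.

Things in the scene. Friction and masses are not known exactly. Their poses are not given: they have to be found in the camera images.
- handle: Loose handle: steel flat bar 16 mm wide, 14 mm high, 152 mm long overall, lying flat on the bench; black upright knob at one end, T-shaped crosshead (13 mm long, 34 mm wide, 28 mm high, centre at x = +67 mm) at the other. About 0.38 kg. Origin: underside of the bar, near its centre of mass; grip the bar here, across its width. x runs along the bar from knob to crosshead, z up.
- knob: The handle's knob: black plastic, 26 to 29 mm thick, 52 mm tall, turns freely about its upright pin. Its axis is at x = -58 mm in the handle's frame, its foot 16 mm and its top 68 mm above the handle's underside. Origin: centre of its foot.
- knob_grip (a point): Point on the knob's axis 23 mm above its foot (39 mm above the handle's underside): where to grip it from above.
- socket (a point): Seat of the handle, turning with the lever: seated, the handle's origin and axes coincide with this point and its axes (play about 2 mm each way). 116 mm from the vertical spindle axis, 193 mm above the bench, on the lever's 10 mm wide spine, which leaves 44 mm of the 16 mm bar free for the fingers here; x points along the lever to the spindle, z up. Lower the handle from straight above.
- channel (a point): Floor of the lever's U-shaped channel, 75 mm from the spindle axis, 193 mm above the bench; x as for socket. It is open at the top, 20 mm wide, 16 mm deep, 93 to 62 mm from the axis. Behind it a pocket 38 mm wide, 17 mm long, 26 mm deep takes the crosshead, so that the handle cannot be pulled out lengthwise. An outer fork, 20 mm wide, 16 mm high, 137 to 149 mm from the axis, carries the bar.
- lever (a joint): Turn of the dark lever on top of the press (rad): 0 points to the press's front, positive clockwise from above (handle end goes left, seen from the front). Stops at -0.75 and 0.75. Clockwise drives the wheel by a pawl, 3 to 5 N at the knob; anticlockwise runs free over the teeth, one each 0.524 rad: a full swing back gains two. Wheel and screw hold themselves; the lever stays where left.
- press: Off-white C-frame bench press, fixed, 180 mm deep, 130 mm wide, 219 mm high with the ratchet head. Origin: on the bench under the spindle axis; x points to its back (column), z up. The canister to be closed, its lid standing proud, is under the ram on this axis, its rim 80 mm above the bench. Seated, the handle's knob axis is 174 mm from the spindle axis.
- ratchet_wheel: Toothed steel wheel (12 teeth, 88 mm across, 170 to 182 mm above the bench) under the lever; not to be turned by hand. Origin: on the bench under the spindle axis. One turn lowers the ram 36 mm.
- ram (a joint): How far the ram under the press's head has come down (m): 0 at the start. It meets the lid at 0.004 plus the lid's starting value and reads about 0.016 when the lid is home.
- lid (a joint): How far the lid has been pressed into the canister (m): 0 to 0.004 at the start; home at 0.012, when its flange rests on the canister's rim and it stops hard. Some 12 N push it; it stays where it is left. The gap seen between flange and rim is 12 mm less this value.
- lid_top (a point): Centre of the top of the lid: steel, flange 77 mm across and 6 mm thick, with a low boss whose top is 9 mm above the flange's underside. 89 mm above the bench when the lid is home.
- slide_box: Dark green slide box, 90 x 105 x 35 mm, a bystander. Origin: centre of its underside.
- specimen_cup_1: Specimen cup with orange screw lid, 62 mm across, 71 mm tall, a bystander. Origin: centre of its underside.
- closed_canister_1: A canister already closed, its lid home on the rim: 77 mm across, 71 mm tall, a bystander. Origin: centre of its underside.
- closed_canister_2: Another closed canister, the same, a bystander. Origin: centre of its underside.

How it is judged:
On the way, in this order (a step that is already met when the one before it is completed fails the run):
1. the handle lies seated in the lever's channel and has been let go (distance between handle and socket below 0.008 m and angle between the x axis of handle and the x axis of socket, either way round below 0.2 rad and contact force between the fingers and handle below 0.1 N), for 0.3 s.
2. the handle is taken again by its knob (contact force between the fingers and knob above 1 N), for 0.2 s.
At the end, for the whole second after the job is handed in: The lid is home: its flange within 2 mm of the canister's rim, pressed there by the ram (which has come down at least 13 mm); the handle still lies seated in the lever's channel (within 10 mm of its seat), let go and at rest (value of joint lid above 0.01 m and value of joint ram above 0.013 m and distance between handle and socket below 0.01 m and linear speed of handle below 0.02 m/s); the robot touches nothing.
It fails at once if the press was worked without the handle seated in its lever (value of joint ram above 0.004 m and distance between handle and socket above 0.03 m).
It fails at once if the ratchet wheel was driven by hand (contact force between the fingers and ratchet_wheel above 5 N and value of joint ram above 0.004 m).
It fails at once if a bystander (slide box, specimen cup, closed canister) was moved more than 40 mm (distance of any of slide_box, specimen_cup_1, closed_canister_1, closed_canister_2 from where it was at the start of the episode above 0.04 m).
It also fails if it takes over 72 s, if anything falls off the work surface, if the arm or the gripper's body presses on something with over 40 N, if the wrist force passes 120 N, or if a joint passes its speed limit or range.

## Working session

There is one attempt and no reset: what is moved stays moved. The work goes in short steps, Python scripts to look and compute and a tool call to move; the robot and the scene stay as the last step left them, time stands still between calls to the robot, and variables do not carry over. Pictures are saved under pics/ and viewed, at most 10 in all, crops included, and the job is handed in when it is done.

```bash
ls; mkdir -p pics; cat > h.py <<'E'
import numpy as np, cv2
from scipy.spatial.transform import Rotation as R
from rig import robot
def snap(n,f):
    c=robot.camera(n); cv2.imwrite('pics/'+f,c['img'][:,:,::-1]); return c
def ray(c,u,v):
    A=np.array(c['attitude']); M=R.from_quat(A).as_matrix() if A.size==4 else A.reshape(3,3)
    d=M@np.array([(u-c['cx'])/c['fx'],(v-c['cy'])/c['fy'],1]); return np.array(c['xyz']),d/np.linalg.norm(d)
def proj(c,p):
    A=np.array(c['attitude']); M=R.from_quat(A).as_matrix() if A.size==4 else A.reshape(3,3)
    q=M.T@(np.array(p)-c['xyz']); return c['cx']+c['fx']*q[0]/q[2],c['cy']+c['fy']*q[1]/q[2]
def plane(c,u,v,z):
    o,d=ray(c,u,v); return o+d*(z-o[2])/d[2]
def tri(*l):
    A=np.zeros((3,3));b=np.zeros(3)
    for c,u,v in l:
        o,d=ray(c,u,v);P=np.eye(3)-np.outer(d,d);A+=P;b+=P@o
    p=np.linalg.solve(A,b); return p,[np.linalg.norm(np.cross(ray(*k)[1],p-ray(*k)[0])) for k in l]
E
python3 - <<'E'
from h import *
import pickle
a=snap('scene','s0.png');b=snap('top','t0.png')
pickle.dump((a,b),open('c0.pkl','wb'))
for c in(a,b): print({k:v for k,v in c.items() if k!='img'})
o=robot.get_obs();print(o['time'],o['position'],o['tool_rot'],robot.grip_depth)
E
```

```text
pics
rig.py
{'fx': 477.7793361670882, 'fy': 477.7793361670882, 'cx': 281.3591052498635, 'cy': 206.24339871805086, 'xyz': array([-0.13802769, -0.72217168,  0.69490963]), 'attitude': array([ 0.79522629, -0.32079658,  0.20628529, -0.47132905])}
{'fx': 500.5685577299819, 'fy': 500.5685577299819, 'cx': 278.21895152898287, 'cy': 215.11432463572334, 'xyz': array([ 0.4867944 , -0.02419494,  1.64478344]), 'attitude': array([ 0.71135501, -0.70213969,  0.02294749, -0.02114988])}
0.1 [0.19436932 0.59333597 0.22168861] [ 1.57720708e-01  9.87483316e-01 -8.93216250e-04 -2.86544083e-04] 0.0187
```

View pics/s0.png

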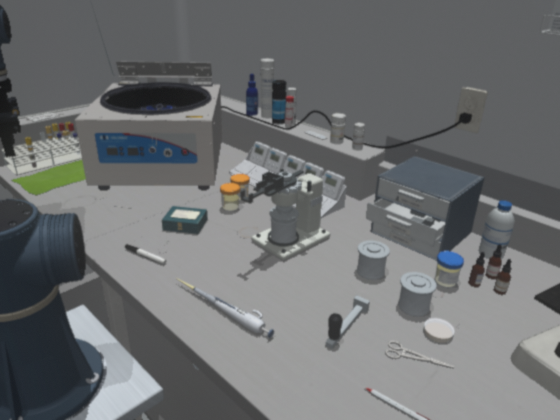

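View pics/t0.png

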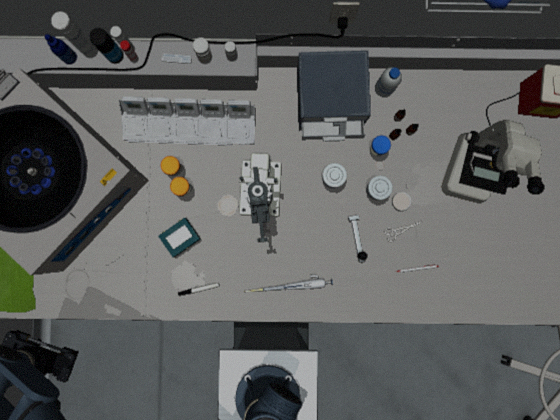

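The scene view shows the handle with its knob at about (335,325) and crosshead at (361,304), and the press at (290,215). In the top view the knob is at (361,256), the crosshead at (353,219), and the press spindle at about (258,190) with the lever pointing toward the robot. I'll enlarge both views next.

```bash
python3 - <<'E'
from h import *
import pickle
a,b=pickle.load(open('c0.pkl','rb'))
def crop(c,u0,v0,w,h,s): 
    i=c['img'][v0:v0+h,u0:u0+w,::-1]; return np.clip(cv2.resize(i,None,fx=s,fy=s,interpolation=cv2.INTER_CUBIC)*1.5,0,255).astype(np.uint8)
# A: top handle (330,205)x5 80x60 ; top press (225,145)x4 100x120... 
cv2.imwrite('pics/c1.png',np.hstack([crop(b,335,205,45,65,8),crop(b,230,145,55,75,8)[:520]][:2]))
cv2.imwrite('pics/c2.png',np.hstack([crop(a,320,290,60,60,6),crop(a,235,160,100,60,6)[:, :440]]))
cv2.imwrite('pics/c2.png',crop(a,235,155,150,110,5)) if 0 else None
E
```

```text
(no output)
```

View pics/c1.png

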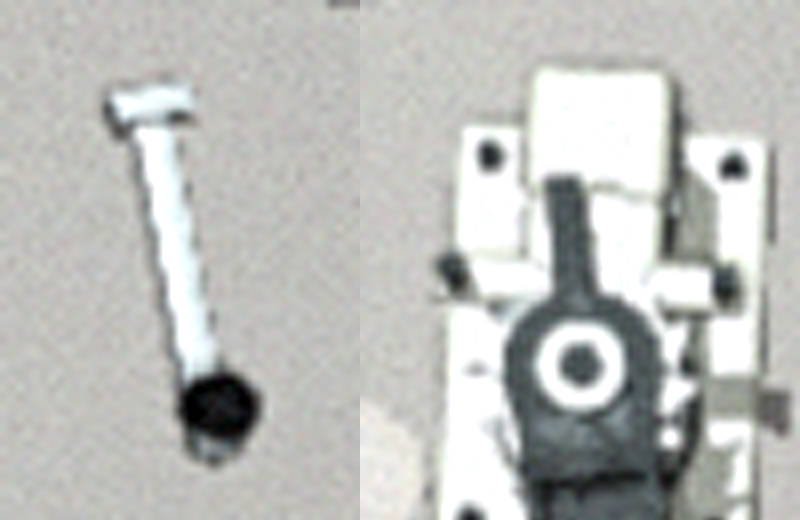

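View pics/c2.png

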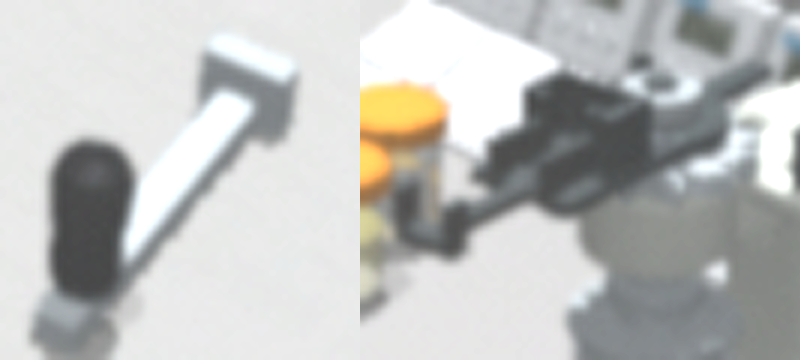

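```bash
python3 - <<'E'
from h import *
import pickle
a,b=pickle.load(open('c0.pkl','rb'))
print('cross',tri((b,354.1,217.6),(a,361.7,299.7)))
print('knobtop',tri((b,362.5,255.4),(a,335.3,315.8)))
print('spindle',tri((b,257.6,190.75),(a,285.5,174.2)))
print('fork?',tri((b,270,251),(a,247.8,199.5)))
cv2.imwrite('pics/c3.png',np.clip(cv2.resize(b['img'][165:265,235:295,::-1],None,fx=6,fy=6,interpolation=cv2.INTER_CUBIC)*2.5,0,255))
E
```

```text
cross (array([ 0.58238282, -0.27271782,  0.02674056]), [np.float64(0.0010289928140186013), np.float64(0.0010289928140186845)])
knobtop (array([ 0.46134526, -0.29357192,  0.06640433]), [np.float64(0.0009044120158363796), np.float64(0.0009044120158364968)])
spindle (array([0.64612535, 0.03360729, 0.2049789 ]), [np.float64(0.0005369278804261654), np.float64(0.0005369278804261808)])
fork? (array([ 0.47707845, -0.00841207,  0.20853073]), [np.float64(0.005026277641509131), np.float64(0.005026277641509007)])[ WARN:0@0.359] global loadsave.cpp:1063 imwrite_ Unsupported depth image for selected encoder is fallbacked to CV_8U.
```

View pics/c3.png

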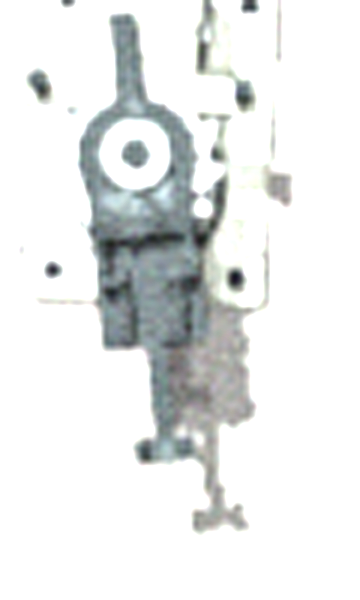

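```bash
python3 - <<'E'
from h import *
import pickle
a,b=pickle.load(open('c0.pkl','rb'))
f=tri((b,262.5,239.9),(a,247.8,199.5));print('fork',f)
for zs in (.205,.212,.219): 
  s=plane(b,257.6,190.75,zs)
  for zf in (.2,.209):
    g=plane(b,262.5,239.9,zf); d=s-g; print(zs,zf,s[:2],g[:2],np.hypot(*d[:2]),np.arctan2(d[1],d[0]))
print('front of channel block mid', plane(b,235+147/6,165+347/6,.209), plane(b,235+122/6,165+18/6,.2))
o=robot.get_obs();print(R.from_quat(o['tool_rot']).as_matrix())
E
```

```text
fork (array([0.5053583 , 0.01710812, 0.18890938]), [np.float64(0.00046465408911041057), np.float64(0.0004646540891103577)])
0.205 0.2 [0.64650706 0.03323022] [0.50487075 0.01709817] 0.1425520469827994 0.11340897492520545
0.205 0.209 [0.64650706 0.03323022] [0.50475815 0.01684094] 0.14269324283010285 0.11511075376546753
0.212 0.2 [0.64573056 0.03295103] [0.50487075 0.01709817] 0.14174906901564135 0.11207192586414302
0.212 0.209 [0.64573056 0.03295103] [0.50475815 0.01684094] 0.14188994155058013 0.11378466626452269
0.219 0.2 [0.64495406 0.03267184] [0.50487075 0.01709817] 0.14094634734037387 0.11071964476237107
0.219 0.209 [0.64495406 0.03267184] [0.50475815 0.01684094] 0.14108689262671018 0.11244348053469735
front of channel block mid [0.55358046 0.02618127 0.209     ] [0.71346836 0.04105279 0.2       ]
[[-9.50248193e-01  3.11492622e-01 -8.47672400e-04]
 [ 3.11493646e-01  9.50246761e-01 -1.67368442e-03]
 [ 2.84157604e-04 -1.85446016e-03 -9.99998240e-01]]
```

Call:
{"api": "drive_effector", "payload": {
  "motion": [-0.0305,-0.0245,-0.0033,0,-0.0305,-0.0245,-0.0033,0,-0.0305,-0.0245,-0.0033,0,-0.0305,-0.0245,-0.0033,0,-0.0305,-0.0245,-0.0033,0,-0.0305,-0.0245,-0.0033,0,-0.0305,-0.0245,-0.0033,0,-0.0305,-0.0245,-0.0033,0,-0.0305,-0.0245,-0.0033,0,-0.0305,-0.0245,-0.0033,0,-0.0305,-0.0245,-0.0033,0,-0.0305,-0.0245,-0.0033,0,0,0,0,-0.122,0,0,0,-0.122,0,0,0,-0.122,0,0,0,-0.122],
  "finger_gap": 0.08,
  "clamp_n": 20
}}

```text
time: 1.43
position: [0.4507, 0.1999, 0.2617]
tool_rot: [-0.088, 0.996, -0.0, -0.001]
ft_force: [1.2, 0.9, -0.8]
grip_width: 0.0803
grip_force: 0.0
```

```bash
cat >> h.py <<'E'
def rel(p,ang=None):
    "tool-frame shift to world point p (TCP), and turn about tool z to bring tool y to world angle ang"
    o=robot.get_obs();M=R.from_quat(o['tool_rot']).as_matrix()
    d=M.T@(np.array(p)-o['position']); a=np.arctan2(M[1,1],M[0,1])
    t=None if ang is None else -((ang-a+np.pi/2)%np.pi-np.pi/2)
    print('pos',o['position'].round(4),'yang',round(a,3),'rel',d.round(4),'turn',t,'q6',o['q'][5],'tilt',M[2,2])
E
python3 -c "
from h import *
rel([.5175,-.2839,.12],.171+np.pi/2)"
```

```text
pos [0.4507 0.1999 0.2617] yang 1.747 rel [ 0.0187 -0.488   0.1417] turn 0.004901171048476316 q6 -1.5564959907520575 tilt -0.9999993321689604
```

Call:
{"api": "drive_effector", "payload": {
  "motion": [0.0013,-0.0349,0,0,0.0013,-0.0349,0,0,0.0013,-0.0349,0,0,0.0013,-0.0349,0,0,0.0013,-0.0349,0,0,0.0013,-0.0349,0,0,0.0013,-0.0349,0,0,0.0013,-0.0349,0.0203,0,0.0013,-0.0349,0.0203,0,0.0013,-0.0349,0.0203,0,0.0013,-0.0349,0.0203,0,0.0013,-0.0349,0.0203,0,0.0013,-0.0349,0.0203,0,0.0013,-0.0349,0.0203,0,0,0,0,0,0,0,0,0]
}}

```text
time: 2.77
position: [0.5152, -0.2854, 0.1179]
tool_rot: [-0.084, 0.996, 0.001, -0.001]
ft_force: [0.2, 0.6, 0.3]
grip_width: 0.0801
grip_force: 0.0
```

```bash
python3 - <<'E'
from h import *
rel([.5175,-.2839,.004],.171+np.pi/2)
c=snap('wrist','w1.png')
for p in ([.5824,-.2727,.028],[.4613,-.2936,.068],[.5175,-.2839,.014]): print(proj(c,p))
E
```

```text
pos [ 0.5152 -0.2854  0.1179] yang 1.739 rel [-0.0028  0.0007  0.1139] turn -0.003048255770788044 q6 -2.43435694973253 tilt -0.9999936050509253
(np.float64(287.0062983687513), np.float64(284.4562642716637))
(np.float64(286.9570731726014), np.float64(148.70355019594052))
(np.float64(286.8018399565763), np.float64(209.84963660854112))
```

View pics/w1.png

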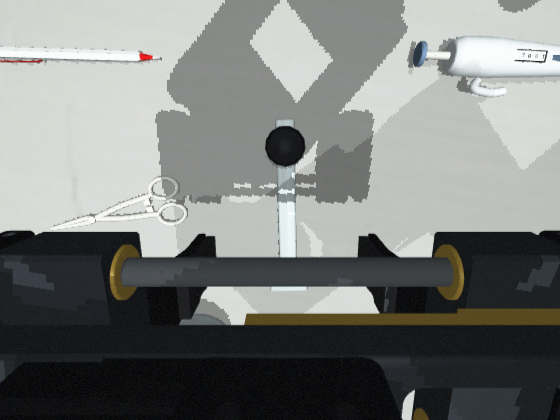

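The knob top is at (285,146), against a prediction of (287,149), so the measured pose holds to about 1 mm. I'll descend and grip.

Call:
{"api": "drive_effector", "payload": {
  "motion": [-0.0007,0,0.025,0,-0.0007,0,0.025,0,-0.0007,0,0.025,0,-0.0007,0,0.018,0,0,0,0.01,0,0,0,0.008,0,0,0,0.002,0,0,0,0,0,0,0,0,0]
}}

```text
time: 3.57
position: [0.5196, -0.2838, 0.0081]
tool_rot: [-0.086, 0.996, -0.001, 0.001]
ft_force: [-1.0, 0.2, 0.5]
grip_width: 0.0802
grip_force: 0.0
```

Call:
{"api": "drive_effector", "payload": {
  "motion": [0,0,0,0,0,0,0,0,0,0,0,0,0,0,0,0,0,0,0,0,0,0,0,0,0,0,0,0],
  "finger_gap": 0.0,
  "clamp_n": 45
}}

```text
time: 4.15
position: [0.5189, -0.2836, 0.0071]
tool_rot: [-0.085, 0.996, -0.0, 0.0]
ft_force: [-0.5, 1.1, -0.4]
grip_width: 0.0412
grip_force: 0.0
```

Call:
{"api": "drive_effector", "payload": {
  "motion": [0,0,0.003,0,0,0,0,0,0,0,0,0,0,0,0,0,0,0,0,0,0,0,0,0,0,0,0,0,0,0,0,0]
}}

```text
time: 4.82
position: [0.5189, -0.2836, 0.0038]
tool_rot: [-0.085, 0.996, 0.0, -0.0]
ft_force: [0.1, -1.1, -3.0]
grip_width: 0.0154
grip_force: 44.9
```

Call:
{"api": "drive_effector", "payload": {
  "motion": [0,0,-0.01,0,0,0,-0.02,0,0,0,-0.03,0,0,0,-0.03,0,0,0,-0.03,0,0,0,-0.03,0,0,0,-0.03,0,0,0,-0.03,0,0,0,-0.03,0,0,0,-0.02,0,0,0,0,0,0,0,0,0]
}}

```text
time: 5.82
position: [0.5187, -0.2832, 0.2648]
tool_rot: [-0.086, 0.996, -0.0, 0.0]
ft_force: [0.2, -0.3, -4.9]
grip_width: 0.0154
grip_force: 44.9
```

```bash
python3 -c "
from h import *
rel([.5315,.02,.25],.113+np.pi/2)"
```

```text
pos [ 0.5187 -0.2832  0.2648] yang 1.742 rel [-0.0644  0.2965  0.0146] turn 0.05839819644680744 q6 -2.4309728104190187 tilt -0.9999992109172097
```

Call:
{"api": "drive_effector", "payload": {
  "motion": [-0.008,0.033,0,0.0065,-0.008,0.033,0,0.0065,-0.008,0.033,0,0.0065,-0.008,0.033,0,0.0065,-0.008,0.033,0,0.0065,-0.008,0.033,0,0.0065,-0.008,0.033,0,0.0065,-0.008,0.033,0,0.0065,-0.0004,0.033,0,0.0065,0,0,0,0,0,0,0,0,0,0,0,0]
}}

```text
time: 6.82
position: [0.5383, 0.02, 0.2621]
tool_rot: [-0.057, 0.998, 0.0, -0.002]
ft_force: [1.4, -0.2, -4.2]
grip_width: 0.0152
grip_force: 44.9
```

```bash
python3 - <<'E'
from h import *
import pickle
rel([.5315,.02,.25],.113+np.pi/2)
a=snap('scene','s2.png');b=snap('top','t2.png');w=snap('wrist','w2.png')
pickle.dump((a,b,w),open('c2.pkl','wb'))
def crop(c,u0,v0,w,h,s,g): 
    i=c['img'][v0:v0+h,u0:u0+w,::-1]; return np.clip(cv2.resize(i,None,fx=s,fy=s,interpolation=cv2.INTER_CUBIC)*float(g),0,255).astype(np.uint8)
cv2.imwrite('pics/c4.png',np.hstack([crop(w,200,40,200,200,2,1.2),crop(a,210,130,100,100,4,1.5)]))
o=robot.get_obs();p=o['position'];M=R.from_quat(o['tool_rot']).as_matrix()
x=np.array([np.cos(.113),np.sin(.113),0])
print(proj(w,p+[0,0,-.0038+.068]-.058*x),proj(a,p+[0,0,-.0038+.068]-.058*x),proj(a,p+[0,0,-.0038+.028]+.067*x))
E
```

```text
pos [0.5383 0.02   0.2621] yang 1.685 rel [0.0067 0.0008 0.0121] turn 0.0007171538499686214 q6 -1.8543680891885903 tilt -0.9999911277256598
(np.float64(284.41036059535696), np.float64(160.71896992949155)) (np.float64(240.2708918885126), np.float64(145.87961152898745)) (np.float64(276.95535020708803), np.float64(147.79491294346252))
```

View pics/c4.png

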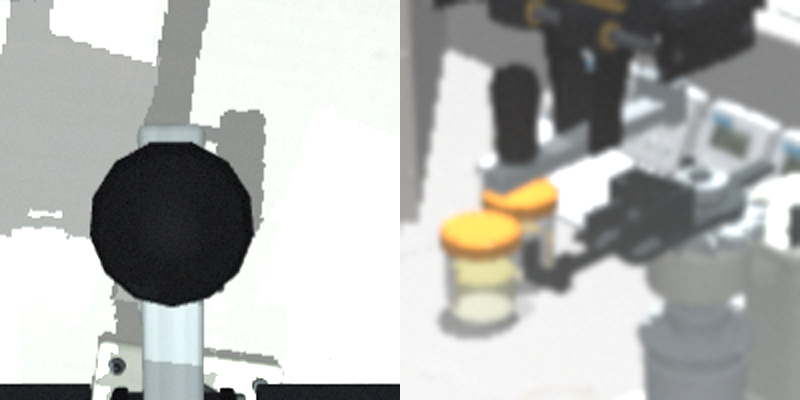

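```bash
python3 - <<'E'
from h import *
import pickle
a,b,w=pickle.load(open('c2.pkl','rb'))
p=robot.get_obs()['position'];M=R.from_quat(robot.get_obs()['tool_rot']).as_matrix()
k,e=tri((w,286,151),(a,238.75,148));print(k,e)
for z in (k[2],p[2]+.064):
  q=plane(w,286,151,z); print('knob rel tool',M.T@(q-p))
for d in(.06,.062): print(proj(w,p+M@np.array([d,0,-.064])))
E
```

```text
[0.47852987 0.01268226 0.32329562] [np.float64(0.0005265402095500515), np.float64(0.000526540209549975)]
knob rel tool [ 0.06083517  0.00039736 -0.0599922 ]
knob rel tool [ 0.06110772  0.00040211 -0.06390345]
(np.float64(284.7156714370238), np.float64(154.5983058975136))
(np.float64(284.7146085401983), np.float64(148.1232198178364))
```

Call:
{"api": "drive_effector", "payload": {
  "motion": [0.0021,0.0002,0.012,0,0.0021,0.0002,0.012,0,0,0,0.008,0,0,0,0,0,0,0,0,0]
}}

```text
time: 7.38
position: [0.5354, 0.019, 0.2317]
tool_rot: [-0.056, 0.998, 0.0, -0.0]
ft_force: [-0.4, 0.4, -5.4]
grip_width: 0.0156
grip_force: 44.9
```

Call:
{"api": "drive_effector", "payload": {
  "motion": [0,0,0.004,0,0,0,0.004,0,0,0,0.004,0,0,0,0.004,0,0,0,0,0]
}}

```text
time: 7.8
position: [0.5357, 0.0199, 0.2162]
tool_rot: [-0.056, 0.998, 0.0, 0.0]
ft_force: [-1.5, -0.1, 1.1]
grip_width: 0.0154
grip_force: 45.0
```

```bash
python3 -c "
from h import *
rel([.5341,.0203,.198],.113+np.pi/2)"
```

```text
pos [0.5357 0.0199 0.2162] yang 1.684 rel [0.0016 0.0006 0.0182] turn -0.000253004685088154 q6 -1.8554569628250845 tilt -0.9999995337415425
```

Call:
{"api": "drive_effector", "payload": {
  "motion": [0.0016,0.0004,0,0,0,0,0,0,0,0,0.003,0,0,0,0.003,0,0,0,0,0]
}}

```text
time: 8.22
position: [0.5349, 0.0198, 0.2101]
tool_rot: [-0.056, 0.998, -0.0, 0.001]
ft_force: [2.9, 0.2, 2.0]
grip_width: 0.0156
grip_force: 45.0
```

```bash
python3 -c "
from h import *
rel([.5341,.0203,.198],.113+np.pi/2)
print(robot.get_obs()['ft_force'],robot.get_obs()['moment'])"
```

```text
pos [0.5349 0.0198 0.2101] yang 1.683 rel [0.0008 0.0006 0.0121] turn -0.00042515431783773927 q6 -1.855547954651107 tilt -0.9999961443346983
[2.92278389 0.2496551  1.98207908] [ 0.20615844 -0.81979587  0.08475583]
```

```bash
python3 - <<'E'
from h import *
import pickle
a=snap('scene','s3.png');b=snap('top','t3.png')
pickle.dump((a,b),open('c3.pkl','wb'))
def crop(c,u0,v0,w,h,s,g): 
    i=c['img'][v0:v0+h,u0:u0+w,::-1]; return np.clip(cv2.resize(i,None,fx=s,fy=s,interpolation=cv2.INTER_CUBIC)*float(g),0,255).astype(np.uint8)
cv2.imwrite('pics/c5.png',crop(a,225,140,80,65,10,2)[:600])
o=robot.get_obs();p=o['position']
E
```

```text
(no output)
```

View pics/c5.png

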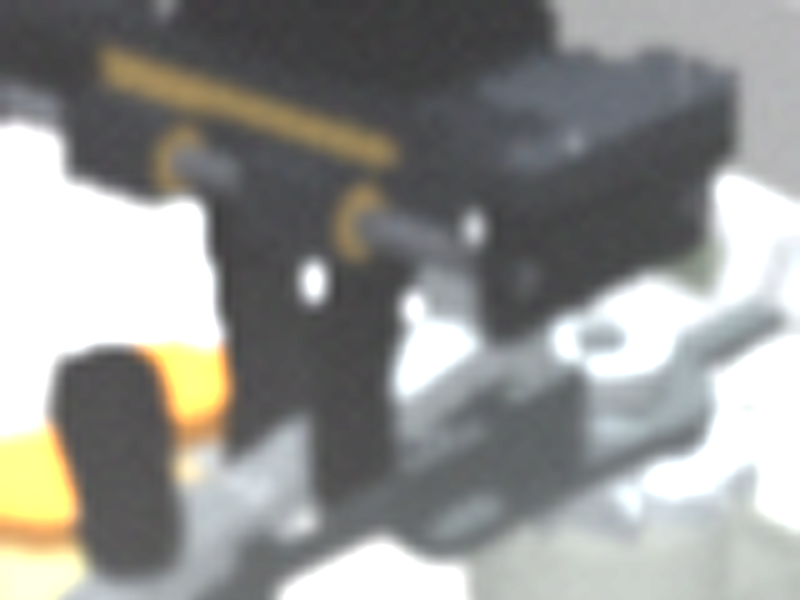

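The handle is over the channel, with the bar aligned and the crosshead at about (470,380) in the crop, dipping into the pocket. I'll keep going down gently.

Call:
{"api": "drive_effector", "payload": {
  "motion": [0,0,0.002,0,0,0,0.002,0,0,0,0,0]
}}

```text
time: 8.57
position: [0.532, 0.0199, 0.2049]
tool_rot: [-0.056, 0.998, 0.0, -0.002]
ft_force: [-0.3, -0.1, -4.3]
grip_width: 0.0152
grip_force: 45.0
```

Call:
{"api": "drive_effector", "payload": {
  "motion": [0,0,0.002,0,0,0,0.002,0,0,0,0,0]
}}

```text
time: 8.82
position: [0.5319, 0.0199, 0.2017]
tool_rot: [-0.056, 0.998, 0.0, -0.002]
ft_force: [-1.6, -0.3, 3.4]
grip_width: 0.0155
grip_force: 45.0
```

Call:
{"api": "drive_effector", "payload": {
  "motion": [0,0,0.002,0,0,0,0.002,0,0,0,0,0,0,0,0,0]
}}

```text
time: 9.15
position: [0.5333, 0.0198, 0.1987]
tool_rot: [-0.056, 0.998, -0.0, -0.001]
ft_force: [0.5, 0.0, 6.2]
grip_width: 0.0153
grip_force: 45.0
```

Call:
{"api": "drive_effector", "payload": {
  "motion": [0,0,0.002,0,0,0,0,0,0,0,0,0]
}}

```text
time: 9.4
position: [0.5339, 0.0198, 0.197]
tool_rot: [-0.056, 0.998, -0.0, 0.0]
ft_force: [0.9, 0.2, 6.5]
grip_width: 0.0156
grip_force: 45.0
```

Call:
{"api": "drive_effector", "payload": {
  "motion": [0,0,0,0,0,0,0,0,0,0,0,0,0,0,0,0,0,0,0,0,0,0,0,0,0,0,0,0,0,0,0,0],
  "finger_gap": 0.06
}}

```text
time: 10.07
position: [0.5337, 0.0199, 0.196]
tool_rot: [-0.056, 0.998, 0.0, -0.0]
ft_force: [-0.5, -0.2, 0.8]
grip_width: 0.0574
grip_force: 0.0
```

Call:
{"api": "drive_effector", "payload": {
  "motion": [0,0,-0.02,0,0,0,-0.03,0,0,0,-0.03,0,0,0,-0.03,0,0,0,-0.03,0,0,0,0,0,0,0,0,0]
}}

```text
time: 10.65
position: [0.5348, 0.0198, 0.3381]
tool_rot: [-0.056, 0.998, -0.001, 0.002]
ft_force: [-0.3, 1.7, 0.0]
grip_width: 0.0602
grip_force: 0.0
```

```bash
python3 - <<'E'
from h import *
import pickle
a=snap('scene','s4.png');b=snap('top','t4.png');w=snap('wrist','w4.png')
pickle.dump((a,b,w),open('c4.pkl','wb'))
def crop(c,u0,v0,w,h,s,g): 
    i=c['img'][v0:v0+h,u0:u0+w,::-1]; return np.clip(cv2.resize(i,None,fx=s,fy=s,interpolation=cv2.INTER_CUBIC)*float(g),0,255).astype(np.uint8)
cv2.imwrite('pics/c6.png',np.hstack([crop(w,160,20,240,300,2,1.2)[:600, 40:440],crop(a,225,140,80,120,5,1.8)]))
o=robot.get_obs();p=o['position'];x=np.array([np.cos(.113),np.sin(.113),0])
k=np.array([.6463,.0332,.261])-.174*x; print(k,proj(w,k),proj(a,k))
E
```

```text
[0.47340972 0.01357982 0.261     ] (np.float64(286.2752582623411), np.float64(139.27509462079357)) (np.float64(237.39527155332902), np.float64(175.2163126025146))
```

View pics/c6.png

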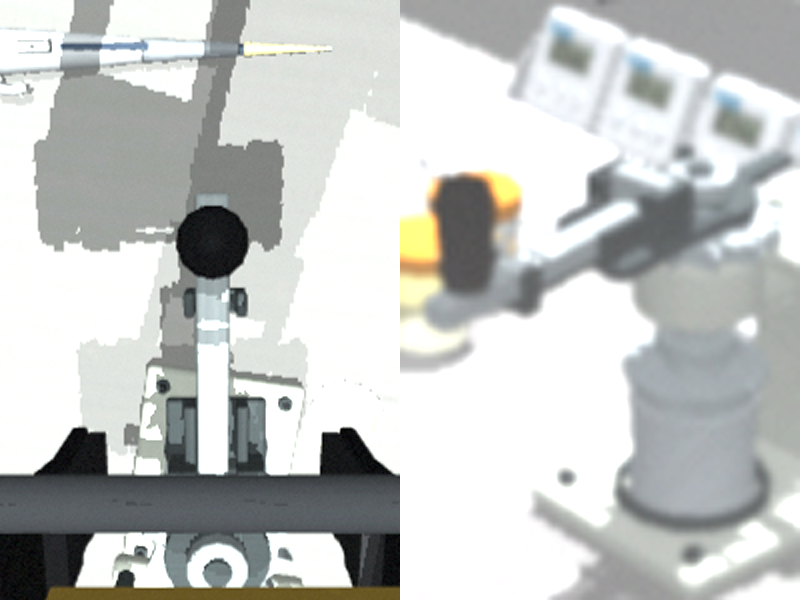

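The bar lies in the fork and channel. The knob top is at wrist (286,141) against a predicted (286,139), so the handle is seated. Next I'll find the press yaw and plan the arc.

```bash
python3 - <<'E'
from h import *
import pickle
a,b=pickle.load(open('c0.pkl','rb'))
P=[plane(b,u,v,.01)[:2] for u,v in((246.25,164.4),(276.6,165.6),(243.8,210),(274.3,211.3))]
for i,j in((2,0),(3,1)): d=P[i]-P[j]; print('yaw x',np.arctan2(-d[1],-d[0]))
for i,j in((1,0),(3,2)): d=P[j]-P[i]; print('yaw y',np.arctan2(d[1],d[0])-np.pi/2)
rel([.4735,.0136,.216],1.684)
E
```

```text
yaw x -0.036307541423341874
yaw x -0.03672936308943037
yaw y -0.026415991476370637
yaw y -0.029547075863658456
pos [0.5328 0.0201 0.3346] yang 1.683 rel [5.930e-02 1.000e-04 1.188e-01] turn -0.0005029781697289959 q6 -1.8555333418980067 tilt -0.999995191127172
```

Call:
{"api": "drive_effector", "payload": {
  "motion": [0.02,0,0,0,0.02,0,0,0,0.019,0,0,0,0,0,0,0,0,0,0.03,0,0,0,0.03,0,0,0,0.03,0,0,0,0.02,0,0,0,0.009,0,0,0,0,0]
}}

```text
time: 11.63
position: [0.4737, 0.0136, 0.2144]
tool_rot: [-0.056, 0.998, 0.001, -0.003]
ft_force: [0.1, -0.4, -0.4]
grip_width: 0.0599
grip_force: 0.0
```

Call:
{"api": "drive_effector", "payload": {
  "motion": [0,0,0,0,0,0,0,0,0,0,0,0,0,0,0,0,0,0,0,0,0,0,0,0,0,0,0,0,0,0,0,0],
  "finger_gap": 0.0,
  "clamp_n": 40
}}

```text
time: 12.3
position: [0.4754, 0.0132, 0.2176]
tool_rot: [-0.056, 0.998, -0.0, 0.0]
ft_force: [-0.9, -0.0, 4.2]
grip_width: 0.0253
grip_force: 40.0
```

```bash
python3 - <<'E'
from h import *
o=robot.get_obs();M=R.from_quat(o['tool_rot']).as_matrix()[:2,:2]
p=o['position'];S=np.array([.6463,.0332]);k=lambda f:S-.174*np.array([np.cos(f),np.sin(f)])
print(p,k(.113),o['q'])
def rows(f0,f1,n):
    f=np.linspace(f0,f1,n+1); print([tuple((M.T@(k(f[i+1])-k(f[i]))).round(4)) for i in range(n)])
rows(.113,.70,6); rows(.70,-.76,14)
E
```

```text
[0.47541622 0.01319931 0.21759648] [0.47340972 0.01357982] [-2.07774875e-01  3.34401902e-01  1.80317766e+00 -5.52452338e-05
  1.00304382e+00 -1.89123229e+00]
[(np.float64(-0.0008), np.float64(-0.017)), (np.float64(-0.0025), np.float64(-0.0168)), (np.float64(-0.0041), np.float64(-0.0165)), (np.float64(-0.0057), np.float64(-0.016)), (np.float64(-0.0073), np.float64(-0.0154)), (np.float64(-0.0087), np.float64(-0.0146))]
[(np.float64(0.0092), np.float64(0.0156)), (np.float64(0.0076), np.float64(0.0165)), (np.float64(0.0058), np.float64(0.0172)), (np.float64(0.004), np.float64(0.0177)), (np.float64(0.0021), np.float64(0.018)), (np.float64(0.0002), np.float64(0.0181)), (np.float64(-0.0016), np.float64(0.0181)), (np.float64(-0.0035), np.float64(0.0178)), (np.float64(-0.0053), np.float64(0.0173)), (np.float64(-0.0071), np.float64(0.0167)), (np.float64(-0.0088), np.float64(0.0158)), (np.float64(-0.0104), np.float64(0.0148)), (np.float64(-0.0119), np.float64(0.0137)), (np.float64(-0.0133), np.float64(0.0124))]
```

Call:
{"api": "drive_effector", "payload": {
  "motion": [-0.0008,-0.017,0,0,-0.0025,-0.0168,0,0,-0.0041,-0.0165,0,0,-0.0057,-0.016,0,0,-0.0073,-0.0154,0,0,-0.0087,-0.0146,0,0,0,0,0,0]
}}

```text
time: 12.88
position: [0.5174, -0.0808, 0.2175]
tool_rot: [-0.055, 0.998, 0.0, 0.001]
ft_force: [1.7, 0.7, 4.9]
grip_width: 0.0251
grip_force: 40.0
```

Call:
{"api": "drive_effector", "payload": {
  "motion": [0.0092,0.0156,0,0,0.0076,0.0165,0,0,0.0058,0.0172,0,0,0.004,0.0177,0,0,0.0021,0.018,0,0,0.0002,0.0181,0,0,-0.0016,0.0181,0,0,-0.0035,0.0178,0,0,-0.0053,0.0173,0,0,-0.0071,0.0167,0,0,-0.0088,0.0158,0,0,-0.0104,0.0148,0,0,-0.0119,0.0137,0,0,-0.0133,0.0124,0,0,0,0,0,0]
}}

```text
time: 14.13
position: [0.5225, 0.1551, 0.2175]
tool_rot: [-0.057, 0.998, 0.0, 0.0]
ft_force: [-2.2, 2.3, 7.9]
grip_width: 0.0251
grip_force: 40.0
```

```bash
python3 - <<'E'
from h import *
o=robot.get_obs();d=np.array([.6463,.0332])-o['position'][:2];print(np.arctan2(d[1],d[0]),np.hypot(*d),o['ft_force'],o['moment'])
E
```

```text
-0.7773660955387851 0.17373659819507722 [-2.15093721  2.30152747  7.85592762] [ 0.3128186   0.29043057 -0.04003763]
```

Call:
{"api": "drive_effector", "payload": {
  "motion": [0.0133,-0.0124,0,0,0.0119,-0.0137,0,0,0.0104,-0.0148,0,0,0.0088,-0.0158,0,0,0.0071,-0.0167,0,0,0.0053,-0.0173,0,0,0.0035,-0.0178,0,0,0.0016,-0.0181,0,0,-0.0002,-0.0181,0,0,-0.0021,-0.018,0,0,-0.004,-0.0177,0,0,-0.0058,-0.0172,0,0,-0.0076,-0.0165,0,0,-0.0092,-0.0156,0,0,0,0,0,0]
}}

```text
time: 15.38
position: [0.5169, -0.0809, 0.2175]
tool_rot: [-0.055, 0.998, -0.0, 0.002]
ft_force: [2.0, 1.5, 4.5]
grip_width: 0.0252
grip_force: 40.0
```

Call:
{"api": "drive_effector", "payload": {
  "motion": [0.0092,0.0156,0,0,0.0076,0.0165,0,0,0.0058,0.0172,0,0,0.004,0.0177,0,0,0.0021,0.018,0,0,0.0002,0.0181,0,0,-0.0016,0.0181,0,0,-0.0035,0.0178,0,0,-0.0053,0.0173,0,0,-0.0071,0.0167,0,0,-0.0088,0.0158,0,0,-0.0104,0.0148,0,0,-0.0119,0.0137,0,0,-0.0133,0.0124,0,0,0,0,0,0]
}}

```text
time: 16.63
position: [0.5215, 0.155, 0.2175]
tool_rot: [-0.058, 0.998, 0.0, -0.0]
ft_force: [-2.7, 1.8, 8.2]
grip_width: 0.0254
grip_force: 40.0
```

```bash
python3 - <<'E'
from h import *
o=robot.get_obs();d=np.array([.6463,.0332])-o['position'][:2];print(np.arctan2(d[1],d[0]),np.hypot(*d),o['ft_force'],o['moment'])
import pickle
pickle.dump(snap('scene','s5.png'),open('c5.pkl','wb'))
E
```

```text
-0.7732419487234978 0.1743371463859694 [-2.65700712  1.78760999  8.19465205] [0.26397008 0.38974324 0.01094765]
```

Call:
{"api": "drive_effector", "payload": {
  "motion": [0.0133,-0.0124,0,0,0.0119,-0.0137,0,0,0.0104,-0.0148,0,0,0.0088,-0.0158,0,0,0.0071,-0.0167,0,0,0.0053,-0.0173,0,0,0.0035,-0.0178,0,0,0.0016,-0.0181,0,0,-0.0002,-0.0181,0,0,-0.0021,-0.018,0,0,-0.004,-0.0177,0,0,-0.0058,-0.0172,0,0,-0.0076,-0.0165,0,0,-0.0092,-0.0156,0,0,0,0,0,0]
}}

```text
time: 17.93
position: [0.5167, -0.0808, 0.2175]
tool_rot: [-0.055, 0.998, -0.001, 0.002]
ft_force: [2.5, 2.4, 5.0]
grip_width: 0.0249
grip_force: 40.0
```

Call:
{"api": "drive_effector", "payload": {
  "motion": [0.0092,0.0156,0,0,0.0076,0.0165,0,0,0.0058,0.0172,0,0,0.004,0.0177,0,0,0.0021,0.018,0,0,0.0002,0.0181,0,0,0,0,0,0]
}}

```text
time: 18.52
position: [0.473, 0.0222, 0.2175]
tool_rot: [-0.058, 0.998, -0.0, 0.0]
ft_force: [-0.5, -1.6, 4.7]
grip_width: 0.0253
grip_force: 40.0
```

Call:
{"api": "drive_effector", "payload": {
  "motion": [-0.0016,0.0181,0,0,-0.0035,0.0178,0,0,0,0,0,0]
}}

```text
time: 18.77
position: [0.4741, 0.0571, 0.2175]
tool_rot: [-0.058, 0.998, -0.001, -0.001]
ft_force: [-1.9, -1.7, 8.4]
grip_width: 0.0251
grip_force: 40.0
```

Call:
{"api": "drive_effector", "payload": {
  "motion": [-0.0053,0.0173,0,0,-0.0071,0.0167,0,0,0,0,0,0]
}}

```text
time: 19.02
position: [0.4816, 0.0902, 0.2174]
tool_rot: [-0.059, 0.998, -0.003, -0.003]
ft_force: [-6.0, -7.7, 13.1]
grip_width: 0.0251
grip_force: 40.0
```

```bash
python3 - <<'E'
from h import *
o=robot.get_obs();d=np.array([.6463,.0332])-o['position'][:2];print(np.arctan2(d[1],d[0]),np.hypot(*d))
E
```

```text
-0.3328756406948198 0.17429551899868026
```

Call:
{"api": "drive_effector", "payload": {
  "motion": [-0.0044,0.0079,0,0,0,0,0,0]
}}

```text
time: 19.18
position: [0.4839, 0.0968, 0.2174]
tool_rot: [-0.059, 0.998, -0.004, -0.004]
ft_force: [-7.6, -9.5, 13.6]
grip_width: 0.025
grip_force: 40.0
```

Call:
{"api": "drive_effector", "payload": {
  "motion": [-0.0044,0.0079,0,0,0,0,0,0]
}}

```text
time: 19.35
position: [0.4869, 0.1043, 0.2174]
tool_rot: [-0.058, 0.998, -0.005, -0.005]
ft_force: [-9.2, -11.1, 14.0]
grip_width: 0.0252
grip_force: 40.0
```

```bash
python3 - <<'E'
from h import *
import pickle
o=robot.get_obs();d=np.array([.6463,.0332])-o['position'][:2];print(np.arctan2(d[1],d[0]),np.hypot(*d))
a=snap('scene','s6.png');a0=pickle.load(open('c0.pkl','rb'))[0];a5=pickle.load(open('c5.pkl','rb'))
for z in(.080,.089,.092,.098): print(z,proj(a,[.6463,.0332,z]))
cv2.imwrite('pics/c7.png',np.clip(cv2.resize(np.hstack([c['img'][185:255,255:320,::-1] for c in(a0,a5,a)]),None,fx=4,fy=4,interpolation=cv2.INTER_CUBIC)*1.6,0,255).astype(np.uint8))
E
```

```text
-0.41944749591992553 0.17452552723835002
0.08 (np.float64(284.44098626339894), np.float64(217.8592348823909))
0.089 (np.float64(284.5401105303968), np.float64(214.85476565720933))
0.092 (np.float64(284.5733018820025), np.float64(213.8487315400177))
0.098 (np.float64(284.6399110133275), np.float64(211.82980024051875))
```

View pics/c7.png

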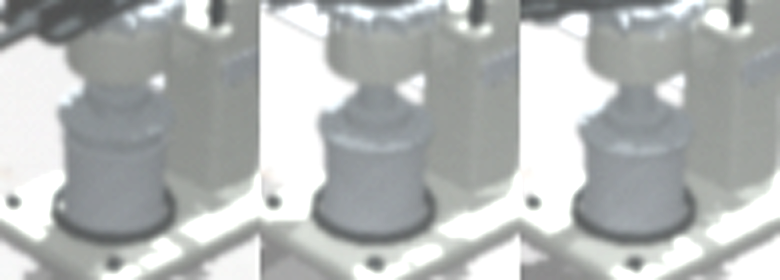

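The crop shows the lid flange coming down from about y=95 to y=118, and it now seems to sit on the rim. The force is climbing too, so I'll press a bit further to confirm.

Call:
{"api": "drive_effector", "payload": {
  "motion": [-0.0052,0.0074,0,0,0,0,0,0]
}}

```text
time: 19.57
position: [0.4903, 0.1117, 0.2173]
tool_rot: [-0.058, 0.998, -0.005, -0.006]
ft_force: [-10.5, -12.0, 15.7]
grip_width: 0.025
grip_force: 40.0
```

Call:
{"api": "drive_effector", "payload": {
  "motion": [-0.0052,0.0074,0,0,0,0,0,0,0,0,0,0]
}}

```text
time: 19.82
position: [0.4939, 0.1187, 0.2173]
tool_rot: [-0.059, 0.998, -0.006, -0.007]
ft_force: [-10.9, -13.7, 16.8]
grip_width: 0.0253
grip_force: 40.0
```

```bash
python3 - <<'E'
from h import *
import pickle
o=robot.get_obs();d=np.array([.6463,.0332])-o['position'][:2];print(np.arctan2(d[1],d[0]),np.hypot(*d))
a=robot.camera('scene');a0=pickle.load(open('c0.pkl','rb'))[0];a5=pickle.load(open('c5.pkl','rb'))
S=np.array([.6463,.0332])
for c in(a0,a5,a):
  g=cv2.cvtColor(c['img'],cv2.COLOR_RGB2GRAY)
  print(g[200:226,284].tolist(), g[200:226,273].tolist())
r=np.array(a['xyz'])[:2]-S; r/=np.hypot(*r)
for z in(.086,.080,.098,.092): print(z,proj(a,[*(S+.0385*r),z]))
E
```

```text
-0.5113025489178612 0.17478357322767485
[97, 97, 96, 98, 96, 94, 89, 88, 89, 90, 90, 87, 85, 87, 90, 92, 91, 92, 92, 91, 86, 85, 85, 90, 93, 92] [87, 91, 105, 127, 145, 153, 156, 156, 140, 118, 106, 97, 91, 91, 90, 91, 90, 87, 84, 84, 88, 90, 89, 88, 87, 87]
[104, 103, 102, 102, 102, 99, 94, 92, 92, 93, 92, 92, 93, 94, 94, 94, 91, 91, 93, 95, 100, 106, 108, 97, 94, 96] [93, 97, 111, 134, 154, 160, 162, 162, 162, 163, 162, 155, 134, 107, 95, 95, 94, 97, 103, 109, 103, 93, 89, 90, 90, 91]
[105, 105, 105, 106, 104, 100, 95, 93, 93, 92, 93, 92, 93, 94, 95, 95, 94, 91, 92, 94, 99, 104, 111, 108, 97, 95] [92, 96, 112, 134, 154, 161, 162, 162, 163, 163, 164, 160, 144, 111, 97, 98, 96, 96, 97, 98, 97, 92, 91, 91, 92, 91]
0.086 (np.float64(284.2629689423576), np.float64(223.2549626775788))
0.08 (np.float64(284.19568375182524), np.float64(225.29438541822017))
0.098 (np.float64(284.39848317059517), np.float64(219.14750906762816))
0.092 (np.float64(284.3305680147813), np.float64(221.20602613661853))
```

Call:
{"api": "drive_effector", "payload": {
  "motion": [0.0052,-0.0074,0,0,0.0052,-0.0074,0,0,0.0044,-0.0079,0,0,0,0,0,0,0,0,0,0]
}}

```text
time: 20.28
position: [0.4834, 0.0957, 0.2174]
tool_rot: [-0.058, 0.998, -0.004, -0.004]
ft_force: [-6.3, -8.3, 11.6]
grip_width: 0.0252
grip_force: 40.0
```

Call:
{"api": "drive_effector", "payload": {
  "motion": [0,0,0,0,0,0,0,0,0,0,0,0,0,0,0,0,0,0,0,0,0,0,0,0,0,0,0,0],
  "finger_gap": 0.06
}}

```text
time: 20.87
position: [0.4871, 0.097, 0.2172]
tool_rot: [-0.057, 0.998, -0.003, -0.0]
ft_force: [1.4, -5.8, 3.0]
grip_width: 0.0582
grip_force: 2.8
```

Call:
{"api": "drive_effector", "payload": {
  "motion": [0,0,-0.02,0,0,0,-0.03,0,0,0,-0.03,0,0,0,-0.03,0,0,0,-0.02,0,-0.02,0,0,0,-0.03,0,0,0,0,0,0,0,0,0,0,0]
}}

```text
time: 21.62
position: [0.5365, 0.1047, 0.3455]
tool_rot: [-0.056, 0.998, -0.001, -0.002]
ft_force: [-1.1, 0.4, -1.0]
grip_width: 0.0599
grip_force: 0.0
```

```bash
python3 - <<'E'
from h import *
import pickle
w=robot.camera('wrist');a=snap('scene','s8.png');w0=pickle.load(open('c4.pkl','rb'))[2]
def blob(w):
    g=(w['img'].max(2)<45).astype(np.uint8); n,l,s,c=cv2.connectedComponentsWithStats(g)
    return [(s[i].tolist(),c[i].round(1).tolist()) for i in range(1,n) if 600<s[i][4]<8000 and s[i][2]<90]
for c in (w0,w):
  for s,cc in blob(c): print(s,cc,plane(c,*cc,.261))
print(robot.get_obs()['position'])
g=cv2.cvtColor(a['img'],cv2.COLOR_RGB2GRAY);print(g[200:226,284].tolist(), g[200:226,273].tolist())
E
```

```text
[268, 123, 36, 36, 995] [285.7, 140.4] [0.4742778  0.01324428 0.261     ]
[512, 388, 48, 32, 1427] [537.2, 403.9] [0.68943087 0.27693112 0.261     ]
[199, 108, 39, 35, 1047] [217.3, 124.9] [0.47223087 0.04386223 0.261     ]
[197, 232, 44, 26, 642] [220.9, 246.7] [0.57230935 0.05283021 0.261     ]
[512, 388, 48, 32, 1442] [536.9, 403.9] [0.70161058 0.37171218 0.261     ]
[0.53533067 0.10496886 0.34569517]
[102, 102, 101, 101, 101, 98, 92, 92, 92, 91, 91, 91, 91, 92, 94, 93, 91, 89, 91, 95, 95, 95, 95, 94, 92, 92] [92, 96, 110, 132, 152, 158, 160, 160, 160, 161, 160, 154, 146, 131, 106, 95, 94, 95, 95, 96, 94, 90, 88, 89, 89, 89]
```

```bash
python3 - <<'E'
from h import *
a=robot.camera('scene')
pt=proj(a,[.4722,.0439,.261]);pb=proj(a,[.4722,.0439,.209]);print(pt,pb)
g=a['img'].max(2); u=int(round((pt[0]+pb[0])/2)); v=int((pt[1]+pb[1])/2)
print(g[v,u-14:u+14].tolist()); print(g[int(pt[1])-12:int(pb[1])+12,u].tolist(),int(pt[1])-12)
o=robot.get_obs();print(o['ft_force'],o['time'])
E
```

```text
(np.float64(228.13882110298135), np.float64(171.13940872485625)) (np.float64(228.75025915330318), np.float64(192.10202624952254))
[122, 147, 157, 160, 160, 160, 160, 157, 143, 101, 59, 46, 47, 46, 47, 46, 45, 46, 45, 49, 73, 122, 164, 183, 185, 182, 183, 185]
[159, 160, 159, 160, 159, 159, 159, 159, 160, 160, 157, 137, 88, 52, 46, 47, 47, 47, 46, 47, 46, 46, 47, 46, 47, 45, 45, 46, 47, 48, 47, 47, 47, 47, 49, 58, 83, 99, 96, 91, 91, 93, 103, 117, 135] 159
[-0.67863683  0.27379016 -0.52779182] 21.7667
```

```bash
python3 -c "
from rig import robot
print(robot.hand_in())"
```

```text
the job is handed in; nothing more can be done
None
```

I handed the job in at about 22 s. The handle is seated in the channel and let go, the arm is clear, and the lid looks fully home in the camera images; hand-in returned no verdict.

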